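Find the hidden catch of the locked tip magazine and open its drawer

TASK

Open the locked drawer of the grey tip magazine without forcing anything. Its catch lies in a recess hidden somewhere under the ribbed strip along the front top edge: feel along the strip gently with the fingertips until they sink into the recess, and there press the catch, the back wall of the recess, away from the drawer's front until the drawer springs loose. Then pull the drawer all the way out, leaving the things that lie near the magazine where they are.

Things in the scene. Friction and masses are not known exactly. Their poses are not given: they have to be found in the camera images.
- magazine: grey steel case fixed to the worktop, 120 (x) x 212 (y) x 66 (z) mm. Origin: centre of its underside. Its -x side is the front, with the drawer; z up; it is turned about z. Flat top at z = 66 mm, front to back along its x: lip -60 to -54 mm, ribbed strip -54 to -12, groove -12 to -4 with the dark catch bar 5 mm down in it, grey cover -4 to +60. Side walls end the strip at y = +-96 mm.
- strip_mid (a point): middle of the ribbed strip's upper face (42 mm along x, 192 mm along y, level with the case's top); axes as the magazine. The strip is four slats 48 mm long, centred at y = -72, -24, +24, +72 mm from here; they look alike, their seams look like ribs. Three are rigid; the fourth, a different one each time, is the sprung cover of the recess.
- recess_floor (a joint): how far the sprung slat has sunk, 0 (level with the strip) to 0.014 m. A spring of 1.4 to 2.6 N lifts it, so fingertips pressed down lightly sink 14 mm there and meet rigid metal elsewhere or if they overlap a neighbour slat. The recess measures 42 mm (x) x 48 mm (y) between its walls, wide enough for shut fingers.
- catch (a joint): how far the dark catch bar, the back (+x) wall of the recess, is pressed, 0 to 0.006 m along the magazine's +x (level, away from the drawer's front). Its face lies 21 mm behind strip_mid, 5 to 18 mm below the top: reachable only by fingertips sunk in the recess. A spring resists with 4 to 6.5 N; the drawer is let go at about 0.0045 m; the bar springs back.
- drawer (a joint): how far the drawer is out, 0 (shut, bolted) to 0.075 m (stop), along the magazine's -x. When the catch is pressed an ejector pushes it out 15 to 20 mm; from there it slides with about 1 N of friction (more if pulled fast) and stays where it is left.
- handle (a point): middle of the drawer's bar handle: level round steel bar about 10 mm thick, 90 mm long along the magazine's y, 35 mm in front of the drawer's front, 30 mm above the worktop (103 mm in front of the magazine's origin when shut). Moves with the drawer. Can be pinched from above, one finger before and one behind it. Axes as the magazine.
- oil_dropper: bystander: small brown bottle with black dropper cap, 33 mm across, 102 mm tall, upright; origin under its centre
- tape_roll: bystander: roll of black tape, 52 mm across, 19 mm high, lying flat; origin under its centre
- gauge_block: bystander: grey steel gauge block 22 x 52 x 14 mm; origin under its centre
- side_cutters: bystander: side cutters with red handles 49 x 132 x 10 mm; origin under their centre

How it is judged:
On the way, in this order (a step that is already met when the one before it is completed fails the run):
1. the fingertips have sunk into the recess (its floor pressed down more than 5 mm) (value of joint recess_floor above 0.005 m and contact force between the fingers and anything else above 0.3 N), for 0.05 s.
2. the catch bar has been pressed more than 3 mm (value of joint catch above 0.003 m), for 0.05 s.
3. the drawer is out more than 60 mm (value of joint drawer above 0.06 m), for 0.05 s.
At the end, for the whole second after the job is handed in: the drawer is out more than 60 mm of its 75 mm and at rest; the recess floor is back within 2 mm of the strip's level and the catch within 1 mm of its rest; the four bystanders are within 30 mm of where they stood (value of joint drawer above 0.06 m and velocity of joint drawer between -0.01 and 0.01 m/s and value of joint recess_floor below 0.002 m and value of joint catch below 0.001 m and distance of each of oil_dropper, tape_roll, gauge_block, side_cutters from where it was at the start of the episode below 0.03 m); the robot touches nothing.
It fails at once if while the drawer is still bolted, the fingers press on something with more than 30 N (contact force between the fingers and anything else above 30 N and value of joint drawer below 0.003 m).
It fails at once if a bystander (oil dropper, tape roll, gauge block, side cutters) is moved more than 30 mm (distance of any of oil_dropper, tape_roll, gauge_block, side_cutters from where it was at the start of the episode above 0.03 m).
It also fails if it takes over 66 s, if anything falls off the work surface, if the arm or the gripper's body presses on something with over 40 N, if the wrist force passes 120 N, or if a joint passes its speed limit or range.

ROBOT

A 6-joint arm with a two-finger parallel gripper is mounted at the origin on a cart in front of the work surface, level with it; the furniture and walls round the work are solid. World frame = base frame: x ahead of the robot, y to its left, z up, the work surface at z = 0. Lengths are in m, angles in rad, forces in N, time in s.
With the tool pointing down it reaches from about 0.25 to 0.725 m from the base axis. Payload 4 kg.
Tool frame: the origin (TCP) lies midway between the tips of the shut fingers; the grasp point (between the pads) lies 19 mm behind it; z points along the fingers, y is the direction in which the jaws open and shut (so a half turn about z gives the same grasp; the last joint's range is limited). The gripper opens to 85 mm and grips with 20 to 120 N. Pads are 22 mm wide; open, the fingers measure 114 mm over their backs; the gripper's body (76 mm by 85 mm) begins 54 mm behind the grasp point. The pads swing forward as they close: fully open they stand 13 mm farther back than shut.
Start: joints at [-1.214, 0.241, 0.005, 1.335, 0, 1.571], TCP at [0.175, -0.469, 0.231] pointing down, gripper open.
Joint ranges: [-2.72, 2.72], [-1.05, 1.87], [-1.09, 1.28], [-1.99, 2.15], [-1.42, 1.44], [-3.14, 3.14]. Speed limits (rad/s): [2.79, 2.79, 3.14, 3.14, 3.14, 3.14].

INTERFACE

Orientations are given as a unit quaternion [x, y, z, w].
In Python, from workcell import monitor, cams, order gives the robot as it stands.
- The arm moves only by the tool send_rows, never from a script. Its argument "moves" is a list of rows, each a list of 4 numbers: the shift along the tool's x, y, z as a fraction of full scale, then the turn about the tool's z as a fraction of full scale. A call has 1 to 20 rows; each row shifts and turns the commanded pose from where the row before left it, along the tool's axes as they then stand; what a row does not reach is not made up. Full scale, the value 1, is 100 cm for a shift and 0.1 rad for a turn. A row lasts 1/10 s, in which the tool goes at most 50 mm and 8.59 degrees, less where a joint would pass 70% of its speed; a pose out of reach is approached as far as the arm can. A call with a number of a shift or a turn outside -1 to 1 is refused whole. A call with a gripper value outside its range is refused whole. "claw" is the gripper's target within -1 to 1 (fully open at 1, half-way at 0, shut at -1), set as the call begins (left out, the last holds). The fingers move at their own pace and stop on an object; the grip force is fixed at half the most. Time passes only in rows, so rows that do not move let the fingers close. It gives the time, the measured TCP pose, the force and the opening at its end, in the units of the state.
- monitor.get_obs(): the state, without advancing time (a new reading comes with each control period).
- cams.camera(name): name is "side" or "top"; returns (picture, depth): 420x560x3 uint8, blue, green, red; 420x560 float32, m along the optical axis (not along the pixel's ray), 0 where there is no reading.
- cams.camera_info(name): a dict with "intrinsics" (3x3 intrinsics, pixels), "T" (4x4, takes a point from camera to world coordinates). Camera axes: x right, y up, looking along -z (the intrinsics and any distortion apply to the point x, -y, -z); pixel columns grow to the right and rows downward; lengths in m; the calibration is good to about 2 mm. A picture is of the moment at which its call begins. camera_info takes no time and is no camera call.
- order.job_done(): hands the job in, once; it reports no verdict.
The state is a dict: "clock": time; "joint_pos": joint angles; "joint_vel": joint speeds; "tau": joint torques, N m; "eef_pos": TCP position; "tool_rot": TCP orientation; "ft_force": force on the tool from outside, world axes, zero at the start; "ft_torque": the same for the moment, N m; "grip_width": finger opening in m.
Only numpy, scipy, OpenCV 4.12 (cv2) and the standard library are available. Lean on these libraries where they do the work, as an engineer would, in place of code of your own. Each camera call takes 0.05 s, during which the arm holds its last target.

## Working session

There is one attempt and no reset: what is moved stays moved. The work goes in short steps, Python scripts to look and compute and a tool call to move; the robot and the scene stay as the last step left them, time stands still between calls to the robot, and variables do not carry over. Pictures are saved under pics/ and viewed, and the job is handed in when it is done.

Besides the shell and the picture viewer there is one more tool, called after "Call:" as name(argument=value, ...) on one line, values as JSON. send_rows: Moves the arm, as the interface text tells. Its arguments: {"type":"object","properties":{"moves":{"type":"array","items":{"type":"array","items":{"type":"number","minimum":-1,"maximum":1}}},"claw":{"type":"number"}},"required":["moves"]}

```bash
ls; mkdir -p pics
python3 - <<'E'
from workcell import monitor,cams
import cv2,numpy as np
print(monitor.get_obs())
for n in("top","side"):
    p,d=cams.camera(n);cv2.imwrite(f"pics/{n}0.png",p);np.save(f"pics/{n}0.npy",d)
    i=cams.camera_info(n);print(n,i)
E
```

```text
pics
{'clock': 0.0, 'joint_pos': array([-1.21397951e+00,  2.41420350e-01,  3.70832593e-03,  1.33523722e+00,
       -2.43441868e-05,  1.57080259e+00]), 'joint_vel': array([ 0.00081747, -0.00046227,  0.00095093,  0.00119   , -0.00126061,
       -0.00042181]), 'tau': array([ 1.64979581e-03, -3.72319150e+01,  2.52407759e+01,  1.68897497e-02,
        3.41036393e-04, -9.74884301e-06]), 'eef_pos': array([ 0.17441082, -0.4678952 ,  0.23040325]), 'tool_rot': array([ 9.84127371e-01,  1.77460300e-01, -2.03014449e-04, -1.05721262e-03]), 'ft_force': array([-0.58899501,  0.09466008, -0.29935446]), 'ft_torque': array([-0.02504529, -0.00405651,  0.07986436]), 'grip_width': 0.085247050552435}
top {'intrinsics': array([[432.53795746,   0.        , 284.56584118],
       [  0.        , 432.53795746, 209.91117695],
       [  0.        ,   0.        ,   1.        ]]), 'T': array([[ 0.10565079,  0.97355874, -0.20253712,  0.27492178],
       [-0.99439513,  0.10260982, -0.02548641,  0.19749881],
       [-0.00403022,  0.20409458,  0.97894288,  0.95994129],
       [ 0.        ,  0.        ,  0.        ,  1.        ]])}
side {'intrinsics': array([[460.72683228,   0.        , 278.16637677],
       [  0.        , 460.72683228, 205.93025387],
       [  0.        ,   0.        ,   1.        ]]), 'T': array([[-0.9007994 ,  0.26310362, -0.34545176,  0.16639348],
       [-0.43356982, -0.50092673,  0.74905915,  0.84992073],
       [ 0.02403415,  0.8245295 ,  0.56530829,  0.5570606 ],
       [ 0.        ,  0.        ,  0.        ,  1.        ]])}
```

View pics/top0.png

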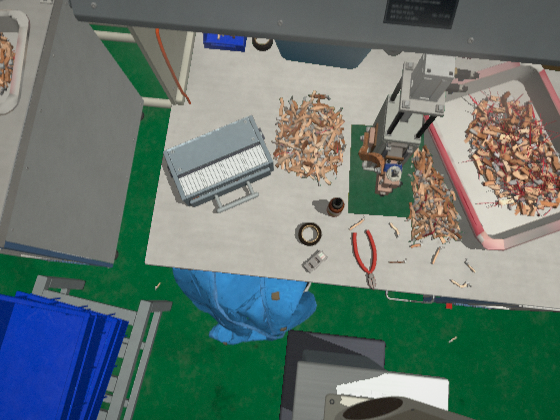

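View pics/side0.png

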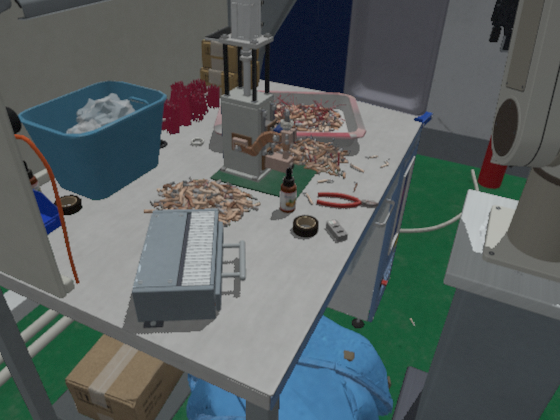

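The top view shows the magazine around (220,165), its handle around (237,197), and the dropper, tape, block and cutters to the right at (335,206), (308,233), (315,261) and (365,258). I'll enlarge it to pick out the edges.

Run:
```python
import cv2,numpy as np
p=cv2.imread("pics/top0.png")
c=p[105:225,155:285];cv2.imwrite("pics/topz.png",cv2.resize(c,None,fx=5,fy=5,interpolation=cv2.INTER_CUBIC)[:600])
p=cv2.imread("pics/side0.png")
c=p[200:325,130:255];cv2.imwrite("pics/sidez.png",cv2.resize(c,None,fx=4.8,fy=4.8,interpolation=cv2.INTER_CUBIC)[:600])
```

```text
(no output)
```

View pics/topz.png

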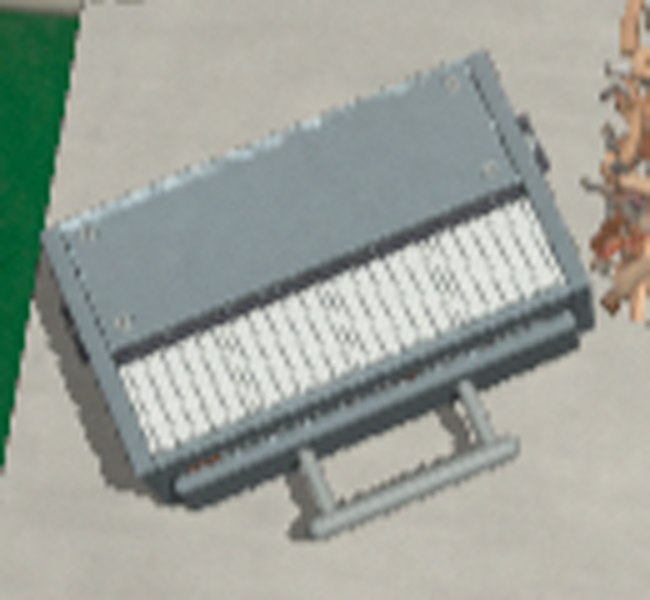

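View pics/sidez.png

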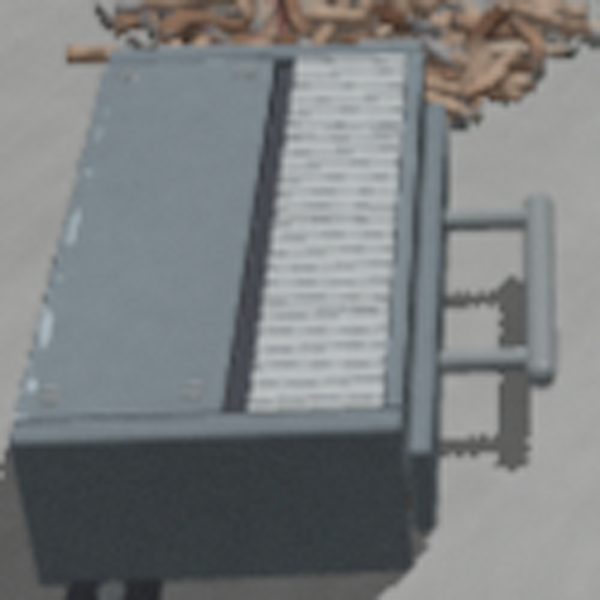

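The strip is bright white, with corners in the 5x crop near (118,362), (528,195), (568,285) and (150,455). I'll mask it in both views and project it onto z=0.066.

```bash
cat > h.py <<'E'
import numpy as np,cv2
from workcell import cams
def ray(n,uv):
    i=cams.camera_info(n);K=i["intrinsics"];T=i["T"]
    uv=np.atleast_2d(uv).astype(float)
    d=np.c_[(uv[:,0]-K[0,2])/K[0,0],-(uv[:,1]-K[1,2])/K[1,1],-np.ones(len(uv))]
    return T[:3,3],d@T[:3,:3].T,T
def plane(n,uv,z):
    o,d,_=ray(n,uv);return o+d*((z-o[2])/d[:,2])[:,None]
def deproj(n,uv,dep):
    o,d,_=ray(n,uv);return o+d*np.asarray(dep)[:,None]
E
python3 - <<'E'
from h import *
for n,roi in(("top",(105,225,155,285)),("side",(200,325,130,255))):
    p=cv2.imread(f"pics/{n}0.png");D=np.load(f"pics/{n}0.npy")
    g=cv2.cvtColor(p,cv2.COLOR_BGR2HSV)
    m=np.zeros(p.shape[:2],np.uint8);a,b,c,d=roi
    v=cv2.GaussianBlur(p,(5,5),0).min(2)
    # depth height gate
    vv,uu=np.mgrid[a:b,c:d];P=deproj(n,np.c_[uu.ravel(),vv.ravel()],D[a:b,c:d].ravel())
    ok=(abs(P[:,2]-0.066)<0.012)&(g[a:b,c:d,1].ravel()<25)&(v[a:b,c:d].ravel()>165)
    m[a:b,c:d]=ok.reshape(b-a,d-c)*255
    m=cv2.morphologyEx(m,cv2.MORPH_CLOSE,np.ones((5,5)));m=cv2.morphologyEx(m,cv2.MORPH_OPEN,np.ones((5,5)))
    cs,_=cv2.findContours(m,0,2);c0=max(cs,key=cv2.contourArea)
    W=plane(n,c0[:,0],0.066)
    r=cv2.minAreaRect((W[:,:2]*1000).astype(np.float32));print(n,r,"z med",np.median(P[ok,2]));print(cv2.boxPoints(r))
    # also the whole-case top region
    ok2=(abs(P[:,2]-0.066)<0.006)
    Q=P[ok2];
    m2=np.zeros(p.shape[:2],np.uint8);m2[a:b,c:d]=ok2.reshape(b-a,d-c)*255;m2=cv2.morphologyEx(m2,cv2.MORPH_OPEN,np.ones((5,5)))
    cs,_=cv2.findContours(m2,0,2);c2=max(cs,key=cv2.contourArea);print("case",cv2.minAreaRect((plane(n,c2[:,0],.066)[:,:2]*1000).astype(np.float32)))
    q=p.copy();cv2.drawContours(q,[c0],-1,(0,0,255),1);cv2.drawContours(q,[c2],-1,(0,255,0),1);cv2.imwrite(f"pics/{n}m.png",cv2.resize(q[a:b,c:d],None,fx=4,fy=4,interpolation=0))
# bystanders rough
for k,uv,z in(("dropper cap",(336,202),.1),("tape",(308,234),.019),("block",(315,262),.014),("cutters",(365,258),.01),("hL",(218,210),.03),("hR",(257,194),.03)):
    print(k,plane("top",[uv],z))
E
```

```text
top ((533.8594970703125, 361.8823547363281), (41.19843673706055, 190.9075164794922), 30.07355308532715) z med 0.06551717638622034
[[468.20035 434.16388]
 [563.8662  268.9558 ]
 [599.5187  289.60083]
 [503.85278 454.8089 ]]
case ((562.8930053710938, 378.1068115234375), (121.77574157714844, 211.39242553710938), 29.91737174987793)
side ((533.62939453125, 362.507080078125), (36.91112518310547, 181.25865173339844), 29.94424057006836) z med 0.0662494268322712
[[472.39917 431.82623]
 [562.87573 274.7635 ]
 [594.8596  293.18793]
 [504.38306 450.25067]]
case ((560.7947387695312, 380.612548828125), (120.24203491210938, 217.09532165527344), 30.02517318725586)
dropper cap [[0.48019843 0.11739759 0.1       ]]
tape [[0.42125221 0.16510329 0.019     ]]
block [[0.3623056  0.14393725 0.014     ]]
cutters [[0.3829057  0.03559867 0.01      ]]
hL [[0.45178999 0.3671629  0.03      ]]
hR [[0.49670406 0.28619972 0.03      ]]
```

The two views agree: strip_mid is at about (0.534, 0.362), magazine yaw is 30°, and the sizes match those given. Next I move over the -72 mm slat at safe height with the fingers shut, then turn so tool x lies along the magazine's y.

Call:
send_rows(moves=[[0.0355,-0.0323,0,0],[0.0355,-0.0323,0,0],[0.0355,-0.0323,0,0],[0.0355,-0.0323,0,0],[0.0355,-0.0323,0,0],[0.0355,-0.0323,0,0],[0.0355,-0.0323,0,0],[0.0355,-0.0323,0,0],[0.0355,-0.0323,0,0],[0.0355,-0.0323,0,0],[0.0355,-0.0323,0,0],[0.0355,-0.0323,0,0],[0.0355,-0.0323,0,0],[0.0355,-0.0323,0,0],[0.0355,-0.0323,0,0],[0.0355,-0.0323,0,0],[0.0355,-0.0323,0,0],[0.0355,-0.0323,0,0]], claw=-1)

```text
clock: 1.9
eef_pos: [0.5824, 0.2691, 0.2312]
tool_rot: [0.978, 0.208, -0.004, -0.014]
ft_force: [0.4, 0.0, 0.8]
grip_width: 0.0001
```

Call:
send_rows(moves=[[0,0,0,-1],[0,0,0,-1],[0,0,0,-1],[0,0,0,-1],[0,0,0,-1],[0,0,0,-1],[0,0,0,-1],[0,0,0,-1],[0,0,0,-1],[0,0,0,-1],[0,0,0,-1],[0,0,0,-1],[0,0,0,-1],[0,0,0,-1],[0,0,0,-1],[0,0,0,-1],[0,0,0,-1],[0,0,0,-0.37],[0,0,0,0]])

```text
clock: 3.8
eef_pos: [0.5816, 0.2674, 0.2313]
tool_rot: [0.473, 0.881, 0.008, -0.012]
ft_force: [-0.1, 0.4, -0.8]
grip_width: -0.0004
```

```bash
cat >> h.py <<'E'
def st():
    from workcell import monitor
    from scipy.spatial.transform import Rotation as R
    o=monitor.get_obs();r=R.from_quat(o["tool_rot"]).as_matrix()
    yaw=np.deg2rad(30);ex=np.array([np.cos(yaw),np.sin(yaw)]);ey=np.array([-ex[1],ex[0]])
    d=o["eef_pos"][:2]-[.5338,.3621]
    print("t",o["clock"],"p",o["eef_pos"].round(4),"head",np.rad2deg(np.arctan2(r[1,0],r[0,0])).round(2),"tilt",r[:,2].round(3),"rel strip mm: x %.1f y %.1f"%(d@ex*1e3,d@ey*1e3),"F",o["ft_force"].round(2),"grip",round(o["grip_width"],4),"j",o["joint_pos"].round(2))
E
python3 -c "from h import *;st()"
```

```text
t 3.8 p [0.5816 0.2674 0.2313] head 123.48 tilt [-0.013  0.026 -1.   ] rel strip mm: x -5.9 y -105.9 F [-0.07  0.44 -0.82] grip -0.0004 j [0.42 0.53 0.44 1.48 0.03 1.4 ]
```

Call:
send_rows(moves=[[0,0,0,0.61],[0.017,0.003,0.03,0],[0.017,0.003,0.03,0],[0,0,0.03,0],[0,0,0.03,0],[0,0,0,0],[0,0,0,0]])

```text
clock: 4.5
eef_pos: [0.5684, 0.3029, 0.1128]
tool_rot: [0.5, 0.866, 0.008, -0.012]
ft_force: [0.6, -0.5, 0.8]
grip_width: 0.0002
```

```bash
python3 -c "from h import *;st()"
```

```text
t 4.5 p [0.5684 0.3029 0.1128] head 119.96 tilt [-0.014  0.025 -1.   ] rel strip mm: x 0.3 y -68.6 F [ 0.57 -0.51  0.81] grip 0.0002 j [0.48 0.59 0.23 1.21 0.03 1.52]
```

Call:
send_rows(moves=[[-0.0034,0,0.02,0],[0,0,0.018,0],[0,0,0,0],[0,0,0.004,0],[0,0,0.002,0],[0,0,0,0]])

```text
clock: 5.1
eef_pos: [0.5706, 0.3016, 0.0702]
tool_rot: [0.5, 0.866, 0.009, -0.011]
ft_force: [0.3, -0.5, 0.2]
grip_width: 0.0002
```

Call:
send_rows(moves=[[0,0,0.002,0],[0,0,0.001,0],[0,0,0,0]])

```text
clock: 5.4
eef_pos: [0.5701, 0.3015, 0.0664]
tool_rot: [0.5, 0.866, 0.009, -0.012]
ft_force: [0.3, 0.1, 0.7]
grip_width: 0.0001
```

```bash
python3 -c "from h import *;st()"
```

```text
t 5.4 p [0.5701 0.3015 0.0664] head 120.0 tilt [-0.011  0.026 -1.   ] rel strip mm: x 1.1 y -70.6 F [0.31 0.07 0.69] grip 0.0001 j [0.47 0.63 0.17 1.1  0.03 1.52]
```

Call:
send_rows(moves=[[0,0,0.001,0],[0,0,0,0]])

```text
clock: 5.6
eef_pos: [0.5701, 0.3015, 0.0662]
tool_rot: [0.5, 0.866, 0.009, -0.011]
ft_force: [-0.9, -0.7, 4.9]
grip_width: 0.0003
```

Call:
send_rows(moves=[[0,0,0.001,0],[0,0,0,0]])

```text
clock: 5.8
eef_pos: [0.5702, 0.3015, 0.0662]
tool_rot: [0.5, 0.866, 0.009, -0.011]
ft_force: [-2.7, -1.7, 8.8]
grip_width: 0.0
```

The tips stay at z=66.2 mm while the force climbs about 4 N per mm, so this slat is rigid. On to the next one.

Call:
send_rows(moves=[[0,0,-0.008,0],[0.016,0,0,0],[0.016,0,0,0],[0.0145,-0.001,0,0],[0,0,0,0],[0,0,0.004,0],[0,0,0.002,0],[0,0,0.001,0],[0,0,0,0]])

```text
clock: 6.7
eef_pos: [0.5459, 0.3407, 0.0664]
tool_rot: [0.5, 0.866, 0.008, -0.012]
ft_force: [-1.1, 0.5, 1.5]
grip_width: 0.0
```

Call:
send_rows(moves=[[0,0,0.001,0],[0,0,0.0005,0],[0,0,0,0]])

```text
clock: 7.0
eef_pos: [0.546, 0.3408, 0.0662]
tool_rot: [0.5, 0.866, 0.009, -0.011]
ft_force: [-4.2, -1.9, 7.9]
grip_width: 0.0003
```

```bash
python3 -c "from h import *;st()"
```

```text
t 7.0 p [0.546  0.3408 0.0662] head 119.96 tilt [-0.011  0.026 -1.   ] rel strip mm: x -0.1 y -24.5 F [-4.15 -1.91  7.87] grip 0.0003 j [0.54 0.63 0.16 1.1  0.03 1.59]
```

The -24 mm slat is rigid too. Next is +24.

Call:
send_rows(moves=[[0,0,-0.008,0],[0.016,0,0,0],[0.016,0,0,0],[0.0165,0,0,0],[0,0,0,0],[0,0,0.004,0],[0,0,0.002,0],[0,0,0.001,0],[0,0,0,0]])

```text
clock: 7.9
eef_pos: [0.5216, 0.3825, 0.0667]
tool_rot: [0.5, 0.866, 0.008, -0.012]
ft_force: [-0.6, -0.4, 0.4]
grip_width: -0.0
```

Call:
send_rows(moves=[[0,0,0.001,0],[0,0,0.0005,0],[0,0,0,0]])

```text
clock: 8.2
eef_pos: [0.5219, 0.3829, 0.066]
tool_rot: [0.5, 0.866, 0.008, -0.011]
ft_force: [1.0, -0.3, 1.3]
grip_width: -0.0001
```

```bash
python3 -c "from h import *;st()"
```

```text
t 8.2 p [0.5219 0.3829 0.066 ] head 119.97 tilt [-0.011  0.026 -1.   ] rel strip mm: x 0.0 y 24.0 F [ 1.   -0.33  1.27] grip -0.0001 j [0.62 0.63 0.17 1.1  0.03 1.67]
```

Call:
send_rows(moves=[[0,0,0.001,0],[0,0,0,0]])

```text
clock: 8.4
eef_pos: [0.5218, 0.3831, 0.0649]
tool_rot: [0.5, 0.866, 0.009, -0.011]
ft_force: [0.1, -0.3, 1.0]
grip_width: -0.0001
```

Call:
send_rows(moves=[[0,0,0.001,0],[0,0,0,0]])

```text
clock: 8.6
eef_pos: [0.5217, 0.3833, 0.0638]
tool_rot: [0.5, 0.866, 0.008, -0.012]
ft_force: [0.5, -0.4, 1.1]
grip_width: 0.0001
```

The tips sink here with only about 1 N, so +24 mm is the recess. I'll go down to about 11 mm deep.

Call:
send_rows(moves=[[0,0,0.003,0],[0,0,0.003,0],[0,0,0.002,0],[0,0,0,0],[0,0,0,0]])

```text
clock: 9.1
eef_pos: [0.5215, 0.3835, 0.0558]
tool_rot: [0.5, 0.866, 0.008, -0.012]
ft_force: [1.5, -1.3, 1.6]
grip_width: 0.0004
```

```bash
python3 -c "from h import *;st()"
```

```text
t 9.1 p [0.5215 0.3835 0.0558] head 119.99 tilt [-0.012  0.026 -1.   ] rel strip mm: x 0.0 y 24.7 F [ 1.5  -1.27  1.62] grip 0.0004 j [0.62 0.64 0.16 1.08 0.03 1.67]
```

Call:
send_rows(moves=[[0,0.002,0,0],[0,0.002,0,0],[0,0.002,0,0],[0,0,0,0]])

```text
clock: 9.5
eef_pos: [0.5265, 0.3867, 0.0557]
tool_rot: [0.5, 0.866, 0.008, -0.012]
ft_force: [-0.2, 0.4, 2.5]
grip_width: 0.0001
```

Call:
send_rows(moves=[[0,0.001,0,0],[0,0.001,0,0],[0,0,0,0]])

```text
clock: 9.8
eef_pos: [0.5284, 0.3876, 0.0558]
tool_rot: [0.5, 0.866, 0.008, -0.012]
ft_force: [-1.0, -0.4, 2.7]
grip_width: 0.0004
```

```bash
python3 -c "from h import *;st()"
```

```text
t 9.8 p [0.5284 0.3876 0.0558] head 120.0 tilt [-0.012  0.026 -1.   ] rel strip mm: x 8.0 y 24.7 F [-1.   -0.45  2.68] grip 0.0004 j [0.62 0.66 0.18 1.09 0.03 1.67]
```

Call:
send_rows(moves=[[0,0.001,0,0],[0,0.001,0,0],[0,0,0,0]])

```text
clock: 10.1
eef_pos: [0.5302, 0.3885, 0.0558]
tool_rot: [0.5, 0.866, 0.008, -0.012]
ft_force: [-1.6, -0.4, 2.2]
grip_width: -0.0002
```

Call:
send_rows(moves=[[0,0.001,0,0],[0,0.001,0,0],[0,0,0,0]])

```text
clock: 10.4
eef_pos: [0.532, 0.3895, 0.0558]
tool_rot: [0.5, 0.866, 0.008, -0.012]
ft_force: [-0.5, -0.1, 1.5]
grip_width: -0.0001
```

```bash
python3 -c "from h import *;st()"
```

```text
t 10.4 p [0.532  0.3895 0.0558] head 119.99 tilt [-0.012  0.026 -1.   ] rel strip mm: x 12.1 y 24.7 F [-0.53 -0.11  1.46] grip -0.0001 j [0.62 0.66 0.2  1.1  0.03 1.67]
```

Call:
send_rows(moves=[[0,0.001,0,0],[0,0.001,0,0],[0,0,0,0]])

```text
clock: 10.7
eef_pos: [0.5337, 0.3906, 0.0558]
tool_rot: [0.5, 0.866, 0.008, -0.012]
ft_force: [-0.5, -0.2, 2.2]
grip_width: -0.0
```

Call:
send_rows(moves=[[0,0.001,0,0],[0,0.001,0,0],[0,0,0,0]])

```text
clock: 11.0
eef_pos: [0.5343, 0.391, 0.0558]
tool_rot: [0.5, 0.866, 0.007, -0.012]
ft_force: [-5.2, -2.5, 4.3]
grip_width: -0.0004
```

```bash
python3 -c "from h import *;st()"
```

```text
t 11.0 p [0.5343 0.391  0.0558] head 120.0 tilt [-0.014  0.025 -1.   ] rel strip mm: x 14.9 y 24.7 F [-5.16 -2.49  4.26] grip -0.0004 j [0.62 0.67 0.21 1.11 0.03 1.67]
```

The tips meet the catch at about 14.8 mm. I'll keep pressing in small steps.

Call:
send_rows(moves=[[0,0.001,0,0],[0,0.001,0,0],[0,0,0,0]])

```text
clock: 11.3
eef_pos: [0.5349, 0.3913, 0.0557]
tool_rot: [0.5, 0.866, 0.006, -0.013]
ft_force: [-7.9, -3.5, 7.0]
grip_width: 0.0
```

Call:
send_rows(moves=[[0,0.001,0,0],[0,0.001,0,0],[0,0,0,0]])

```text
clock: 11.6
eef_pos: [0.5358, 0.3917, 0.0556]
tool_rot: [0.5, 0.866, 0.005, -0.013]
ft_force: [-9.2, -5.6, 8.0]
grip_width: 0.0001
```

```bash
python3 -c "
from h import *;st()
p,d=cams.camera('top');cv2.imwrite('pics/t1.png',cv2.resize(p[80:240,130:340],None,fx=3.6,fy=3.6))"
```

```text
t 11.6 p [0.5358 0.3917 0.0556] head 119.99 tilt [-0.018  0.023 -1.   ] rel strip mm: x 16.5 y 24.7 F [-9.18 -5.58  7.98] grip 0.0001 j [0.62 0.68 0.22 1.12 0.03 1.67]
```

View pics/t1.png

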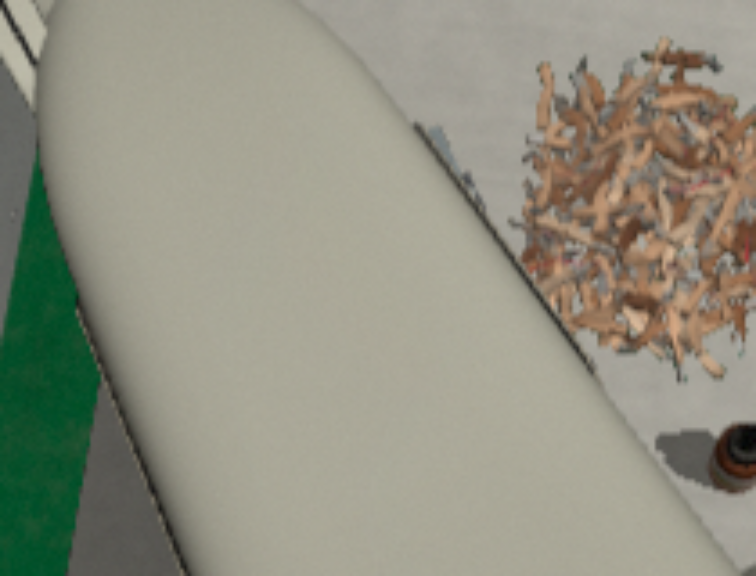

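```bash
python3 -c "
from h import *
p,d=cams.camera('side');cv2.imwrite('pics/s1.png',cv2.resize(p[140:330,110:330],None,fx=3.15,fy=3.15,interpolation=2))"
```

```text
(no output)
```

View pics/s1.png

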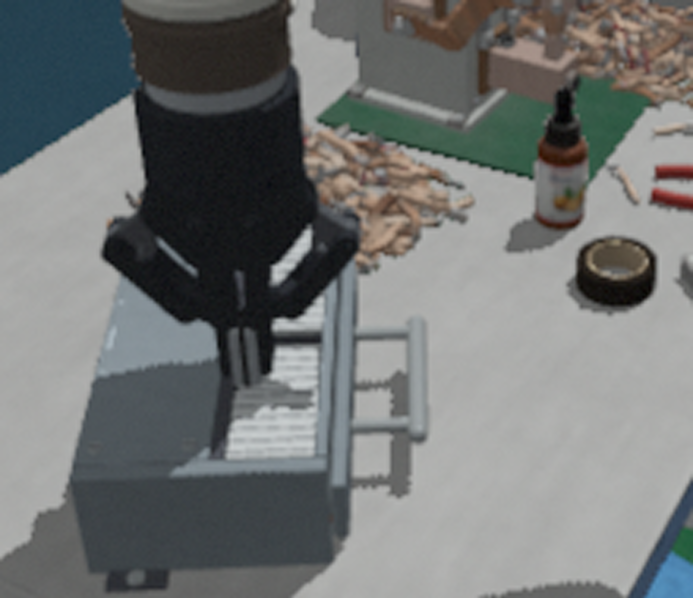

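The tips are sunk, the drawer is still shut and the force is moderate. I'll press on in 1 mm steps and watch for the surface to yield.

Call:
send_rows(moves=[[0,0.001,0,0],[0,0,0,0],[0,0,0,0]])

```text
clock: 12.0
eef_pos: [0.5358, 0.3918, 0.0556]
tool_rot: [0.5, 0.866, 0.005, -0.014]
ft_force: [-11.2, -6.6, 10.6]
grip_width: 0.0
```

Call:
send_rows(moves=[[0,0.001,0,0],[0,0,0,0],[0,0,0,0]])

```text
clock: 12.3
eef_pos: [0.5359, 0.3919, 0.0555]
tool_rot: [0.5, 0.866, 0.004, -0.014]
ft_force: [-12.3, -7.7, 11.7]
grip_width: 0.0002
```

```bash
python3 -c "
from h import *;st()"
```

```text
t 12.3 p [0.5359 0.3919 0.0555] head 120.0 tilt [-0.021  0.021 -1.   ] rel strip mm: x 16.7 y 24.7 F [-12.26  -7.69  11.73] grip 0.0002 j [0.62 0.68 0.23 1.12 0.03 1.67]
```

The tips have stopped at 16.7 mm, with about 14 N horizontal and 12 N upward. That looks like the fingers' sloping backs touching the cover edge. I won't force it. I'll back off, lift out, and turn 90° so the straight pad edge (22 mm wide) faces the catch.

Call:
send_rows(moves=[[0,-0.004,0,0],[0,-0.006,0,0],[0,-0.006,0,0],[0,-0.006,0,0],[0,0,0,0],[0,0,-0.01,0],[0,0,-0.02,0],[0,0,-0.01,0],[0,0,0,0]])

```text
clock: 13.2
eef_pos: [0.5231, 0.3832, 0.0979]
tool_rot: [0.5, 0.866, 0.01, -0.011]
ft_force: [1.0, 0.4, 0.9]
grip_width: 0.0
```

Call:
send_rows(moves=[[0,0,0,-0.9],[0,0,0,-0.9],[0,0,0,-0.9],[0,0,0,-0.9],[0,0,0,-0.9],[0,0,0,-0.9],[0,0,0,-0.9],[0,0,0,-0.9],[0,0,0,-0.9],[0,0,0,-0.9],[0,0,0,-0.9],[0,0,0,-0.9],[0,0,0,-0.9],[0,0,0,-0.9],[0,0,0,-0.9],[0,0,0,-0.9],[0,0,0,-0.9],[0,0,0,-0.4],[0,0,0,0],[0,0,0,0]])

```text
clock: 15.2
eef_pos: [0.5215, 0.3822, 0.095]
tool_rot: [-0.258, 0.966, 0.014, -0.003]
ft_force: [-0.5, -0.3, 0.8]
grip_width: -0.0001
```

```bash
python3 -c "
from h import *;st()"
```

```text
t 15.2 p [0.5215 0.3822 0.095 ] head -150.11 tilt [-0.013  0.025 -1.   ] rel strip mm: x -0.6 y 23.5 F [-0.55 -0.29  0.83] grip -0.0001 j [0.62 0.61 0.2  1.16 0.03 0.1 ]
```

Call:
send_rows(moves=[[0,0,0.012,0],[0,0,0.012,0],[0,0,0.002,0],[0,0,0.002,0],[0,0,0.001,0],[0,0,0.001,0],[0,0,0,0]])

```text
clock: 15.9
eef_pos: [0.5216, 0.3833, 0.0662]
tool_rot: [-0.258, 0.966, 0.014, -0.002]
ft_force: [0.1, -0.6, 0.8]
grip_width: 0.0001
```

Call:
send_rows(moves=[[0,0,0.002,0],[0,0,0,0]])

```text
clock: 16.1
eef_pos: [0.5218, 0.3834, 0.064]
tool_rot: [-0.258, 0.966, 0.014, -0.002]
ft_force: [0.7, 0.3, 1.3]
grip_width: -0.0001
```

Call:
send_rows(moves=[[0,0,0.002,0],[0,0,0.002,0],[0,0,0,0]])

```text
clock: 16.4
eef_pos: [0.5218, 0.3834, 0.0596]
tool_rot: [-0.258, 0.966, 0.014, -0.002]
ft_force: [1.4, -0.3, 0.8]
grip_width: -0.0001
```

```bash
python3 -c "
from h import *;st()"
```

```text
t 16.4 p [0.5218 0.3834 0.0596] head -150.06 tilt [-0.011  0.026 -1.   ] rel strip mm: x 0.3 y 24.5 F [ 1.41 -0.26  0.76] grip -0.0001 j [0.62 0.64 0.16 1.09 0.03 0.1 ]
```

Sunk again. Down to about 11 mm, then press along -tool x, which is the magazine's +x.

Call:
send_rows(moves=[[0,0,0.002,0],[0,0,0.002,0],[0,0,0,0],[-0.003,0,0,0],[-0.003,0,0,0],[-0.002,0,0,0],[0,0,0,0]])

```text
clock: 17.1
eef_pos: [0.5284, 0.3877, 0.0557]
tool_rot: [-0.258, 0.966, 0.014, -0.002]
ft_force: [-1.5, -0.7, 2.2]
grip_width: -0.0002
```

Call:
send_rows(moves=[[-0.001,0,0,0],[-0.001,0,0,0],[-0.001,0,0,0],[0,0,0,0]])

```text
clock: 17.5
eef_pos: [0.5304, 0.3887, 0.0557]
tool_rot: [-0.258, 0.966, 0.014, -0.003]
ft_force: [-2.9, -1.4, 2.5]
grip_width: -0.0002
```

```bash
python3 -c "
from h import *;st()"
```

```text
t 17.5 p [0.5304 0.3887 0.0557] head -150.05 tilt [-0.013  0.026 -1.   ] rel strip mm: x 10.4 y 24.7 F [-2.9  -1.43  2.5 ] grip -0.0002 j [0.62 0.66 0.19 1.1  0.03 0.1 ]
```

Contact comes at about 10 mm, as expected for a 22 mm pad. Pressing on.

Call:
send_rows(moves=[[-0.001,0,0,0],[-0.001,0,0,0],[0,0,0,0]])

```text
clock: 17.8
eef_pos: [0.5307, 0.3889, 0.0556]
tool_rot: [-0.258, 0.966, 0.014, -0.005]
ft_force: [-5.8, -3.6, 6.0]
grip_width: -0.0001
```

Call:
send_rows(moves=[[-0.001,0,0,0],[-0.001,0,0,0],[0,0,0,0]])

```text
clock: 18.1
eef_pos: [0.532, 0.3897, 0.0556]
tool_rot: [-0.258, 0.966, 0.013, -0.005]
ft_force: [-6.3, -4.4, 7.5]
grip_width: -0.0002
```

Call:
send_rows(moves=[[-0.001,0,0,0],[0,0,0,0]])

```text
clock: 18.3
eef_pos: [0.5328, 0.3901, 0.0556]
tool_rot: [-0.258, 0.966, 0.013, -0.005]
ft_force: [-7.2, -4.1, 6.3]
grip_width: 0.0005
```

```bash
python3 -c "
from h import *;st()
p,d=cams.camera('side');cv2.imwrite('pics/s2.png',cv2.resize(p[140:330,110:330],None,fx=3.15,fy=3.15,interpolation=2))"
```

```text
t 18.3 p [0.5328 0.3901 0.0556] head -150.04 tilt [-0.017  0.023 -1.   ] rel strip mm: x 13.2 y 24.7 F [-7.22 -4.1   6.25] grip 0.0005 j [0.62 0.67 0.21 1.11 0.03 0.1 ]
```

View pics/s2.png

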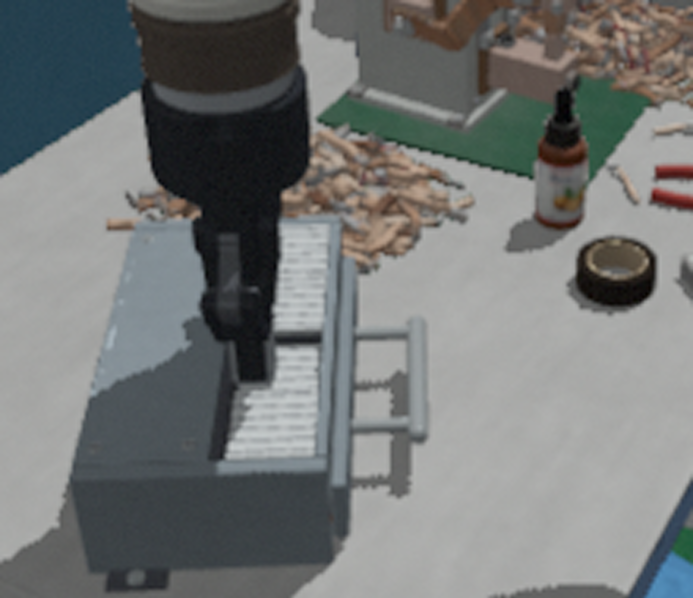

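The catch is yielding smoothly: the position follows while the force stays around 8 N. The drawer is still shut, with the handle at (420,380), so I press further.

Call:
send_rows(moves=[[-0.001,0,0,0],[0,0,0,0]])

```text
clock: 18.55
eef_pos: [0.5337, 0.3906, 0.0556]
tool_rot: [-0.258, 0.966, 0.013, -0.005]
ft_force: [-8.2, -4.1, 6.1]
grip_width: 0.0005
```

Call:
send_rows(moves=[[-0.001,0,0,0],[0,0,0,0]])

```text
clock: 18.75
eef_pos: [0.5349, 0.3913, 0.0556]
tool_rot: [-0.258, 0.966, 0.014, -0.005]
ft_force: [-7.1, -4.0, 6.3]
grip_width: -0.0003
```

Call:
send_rows(moves=[[-0.001,0,0,0],[0,0,0,0]])

```text
clock: 18.95
eef_pos: [0.5357, 0.3918, 0.0556]
tool_rot: [-0.258, 0.966, 0.014, -0.005]
ft_force: [-7.6, -5.1, 6.8]
grip_width: -0.0004
```

```bash
python3 -c "
from h import *;st()
p,d=cams.camera('side');cv2.imwrite('pics/s3.png',cv2.resize(p[140:330,110:330],None,fx=3.15,fy=3.15,interpolation=2))"
```

```text
t 18.95 p [0.5357 0.3918 0.0556] head -150.04 tilt [-0.016  0.024 -1.   ] rel strip mm: x 16.5 y 24.7 F [-7.61 -5.1   6.84] grip -0.0004 j [0.62 0.68 0.22 1.11 0.03 0.1 ]
```

View pics/s3.png

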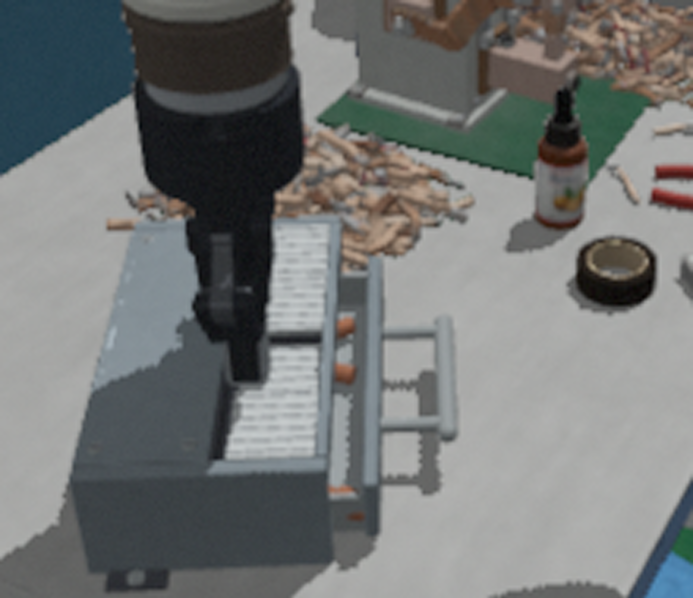

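The drawer has sprung out about 17 mm, with the handle now near (447,378). I back off, lift, and turn back.

Call:
send_rows(moves=[[0.005,0,0,0],[0.006,0,0,0],[0.006,0,0,0],[0,0,0,0],[0,0,-0.01,0],[0,0,-0.03,0],[0,0,-0.04,0],[0,0,0,0]])

```text
clock: 19.8
eef_pos: [0.5275, 0.3845, 0.1429]
tool_rot: [-0.258, 0.966, 0.016, 0.003]
ft_force: [1.2, 1.0, 0.7]
grip_width: 0.0002
```

Call:
send_rows(moves=[[0,0,0,0.9],[0,0,0,0.9],[0,0,0,0.9],[0,0,0,0.9],[0,0,0,0.9],[0,0,0,0.9],[0,0,0,0.9],[0,0,0,0.9],[0,0,0,0.9],[0,0,0,0.9],[0,0,0,0.9],[0,0,0,0.9],[0,0,0,0.9],[0,0,0,0.9],[0,0,0,0.9],[0,0,0,0.9],[0,0,0,0.9],[0,0,0,0.4],[0,0,0,0],[0,0,0,0]])

```text
clock: 21.8
eef_pos: [0.5241, 0.3823, 0.1357]
tool_rot: [0.5, 0.866, 0.008, -0.012]
ft_force: [-0.7, -0.4, -0.2]
grip_width: 0.0001
```

```bash
python3 -c "
from h import *;st()
p,d=cams.camera('side');cv2.imwrite('pics/side4.png',p);np.save('pics/side4.npy',d);cv2.imwrite('pics/s4.png',cv2.resize(p[200:330,160:310],None,fx=4.6,fy=4.6,interpolation=2))"
```

```text
t 21.8 p [0.5241 0.3823 0.1357] head 120.04 tilt [-0.012  0.026 -1.   ] rel strip mm: x 1.7 y 22.4 F [-0.72 -0.35 -0.25] grip 0.0001 j [0.62 0.58 0.27 1.25 0.03 1.66]
```

View pics/s4.png

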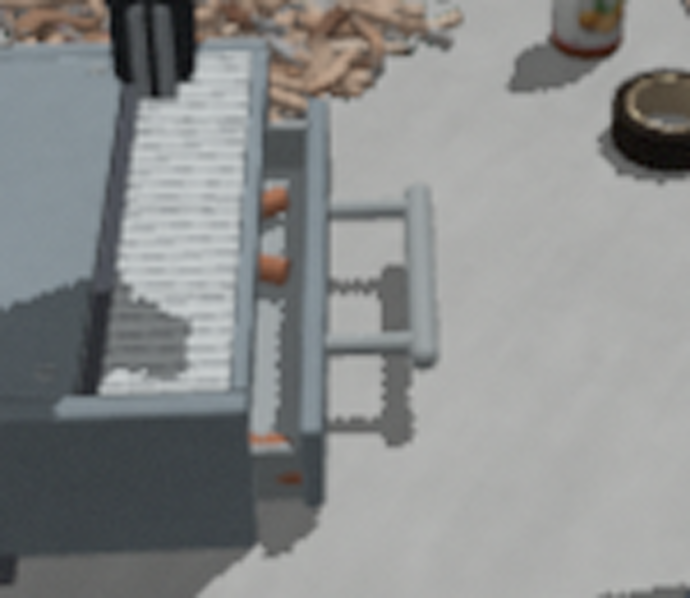

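The slat is level again. The handle bar runs in the crop from (418,188) to (425,362), i.e. (250.9,240.9) to (252.4,278.7) in full pixels.

```bash
python3 -c "
from h import *
P=plane('side',[(250.9,240.9),(252.4,278.7)],.032);print(P, np.linalg.norm(P[0]-P[1]))
m=P.mean(0)[:2];ex=np.array([.866,.5]);ey=np.array([-.5,.866]);d=m-[.5338,.3621];print(m,d@ex,d@ey)"
```

```text
[[0.48243454 0.27808251 0.032     ]
 [0.43331769 0.36342937 0.032     ]] 0.09847106297407902
[0.45787612 0.32075594] -0.08642211354283616 0.002157986931280928
```

This matches the expected value (-86.4 mm against about -87). I open the jaws to about 30 mm, move over the bar, check, then descend.

Call:
send_rows(moves=[[-0.007,-0.0295,0,0],[-0.007,-0.0295,0,0],[-0.0075,-0.0295,0,0],[0,0,0,0],[0,0,0,0]], claw=-0.28)

```text
clock: 22.35
eef_pos: [0.4583, 0.3195, 0.1355]
tool_rot: [0.5, 0.866, 0.009, -0.011]
ft_force: [0.1, 0.5, 0.1]
grip_width: 0.0309
```

```bash
python3 -c "from h import *;st()"
```

```text
t 22.35 p [0.4583 0.3195 0.1355] head 120.0 tilt [-0.011  0.027 -1.   ] rel strip mm: x -86.7 y 0.9 F [0.13 0.47 0.06] grip 0.0309 j [ 0.59  0.41 -0.01  1.14  0.03  1.64]
```

Call:
send_rows(moves=[[0,0,0.03,0],[0,0,0.03,0],[0,0,0.01,0],[0,0,0,0],[0,0,0.01,0],[0,0,0,0]])

```text
clock: 22.95
eef_pos: [0.4576, 0.322, 0.0549]
tool_rot: [0.5, 0.866, 0.009, -0.012]
ft_force: [-0.6, 0.2, 0.8]
grip_width: 0.0307
```

```bash
python3 -c "
from h import *;st()
p,d=cams.camera('side');cv2.imwrite('pics/s5.png',cv2.resize(p[170:330,160:350],None,fx=3.6,fy=3.6,interpolation=2))"
```

```text
t 22.95 p [0.4576 0.322  0.0549] head 120.0 tilt [-0.012  0.026 -1.   ] rel strip mm: x -86.0 y 3.3 F [-0.57  0.25  0.76] grip 0.0307 j [ 0.6   0.49 -0.12  0.96  0.03  1.65]
```

View pics/s5.png

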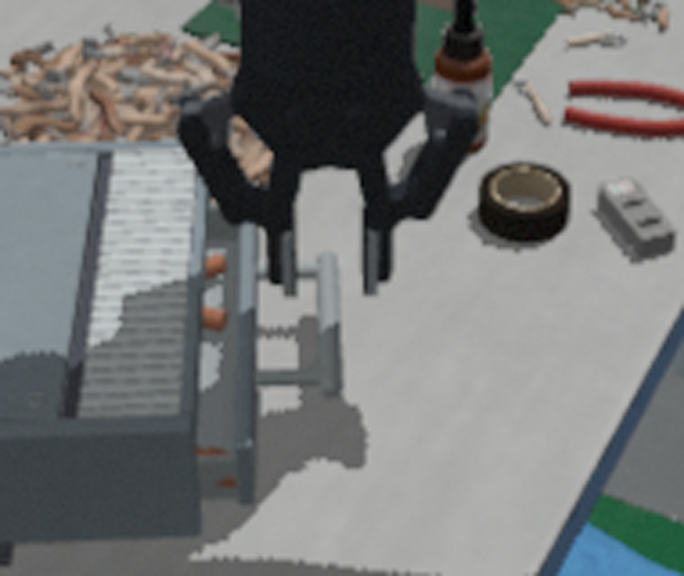

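The jaws straddle the bar and the knuckles are near the drawer front. I narrow the opening to about 23 mm for clearance and go down slowly.

Call:
send_rows(moves=[[-0.002,-0.001,0,0],[0,0,0,0],[0,0,0.01,0],[0,0,0.008,0],[0,0,0,0]], claw=-0.45)

```text
clock: 23.5
eef_pos: [0.4558, 0.3191, 0.0351]
tool_rot: [0.5, 0.866, 0.007, -0.012]
ft_force: [-0.1, -0.3, 1.0]
grip_width: 0.0229
```

Call:
send_rows(moves=[[0,0,0.006,0],[0,0,0.004,0],[0,0,0,0]])

```text
clock: 23.8
eef_pos: [0.4565, 0.3198, 0.026]
tool_rot: [0.5, 0.866, 0.008, -0.012]
ft_force: [-0.6, -0.0, 1.1]
grip_width: 0.0235
```

```bash
python3 -c "
from h import *;st()
p,d=cams.camera('side');cv2.imwrite('pics/s6.png',cv2.resize(p[170:330,160:350],None,fx=3.6,fy=3.6,interpolation=2))"
```

```text
t 23.8 p [0.4565 0.3198 0.026 ] head 120.0 tilt [-0.013  0.025 -1.   ] rel strip mm: x -88.1 y 2.0 F [-0.59 -0.03  1.1 ] grip 0.0235 j [ 0.6   0.52 -0.15  0.89  0.03  1.64]
```

View pics/s6.png

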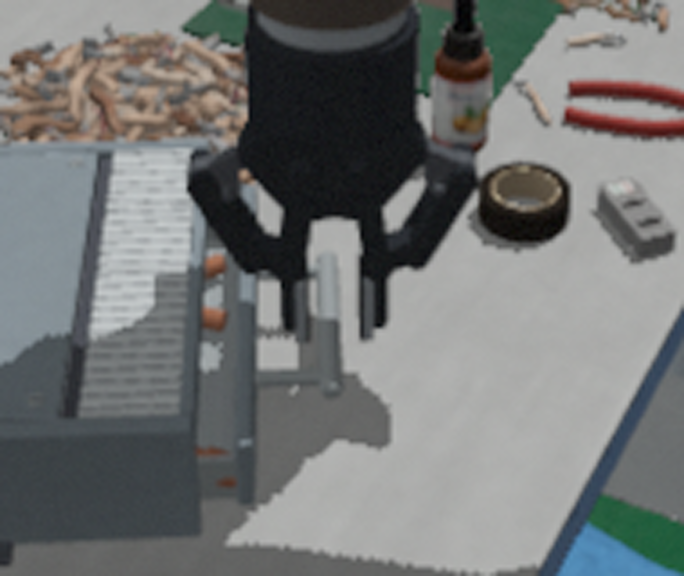

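The bar lies between the pads, with fingers at about 290 and 370 and the bar at 328, and there is no contact force. Down 4 mm, then close.

Call:
send_rows(moves=[[0,0,0.004,0],[0,0,0,0]])

```text
clock: 24.05
eef_pos: [0.4568, 0.3201, 0.0225]
tool_rot: [0.5, 0.866, 0.008, -0.012]
ft_force: [-0.0, -0.9, -0.8]
grip_width: 0.0235
```

Call:
send_rows(moves=[[0,0,0,0],[0,0,0,0],[0,0,0,0],[0,0,0,0],[0,0,0,0]], claw=-1)

```text
clock: 24.55
eef_pos: [0.4573, 0.3204, 0.0231]
tool_rot: [0.5, 0.866, 0.009, -0.012]
ft_force: [0.0, -0.3, 0.5]
grip_width: 0.0086
```

```bash
python3 -c "
from h import *;st()"
```

```text
t 24.55 p [0.4573 0.3204 0.0231] head 120.0 tilt [-0.011  0.026 -1.   ] rel strip mm: x -87.1 y 2.2 F [ 0.   -0.26  0.5 ] grip 0.0086 j [ 0.6   0.52 -0.16  0.88  0.03  1.64]
```

The grip is 8.6 mm on the bar and the drawer is out about 17 mm. Now I pull slowly along -tool y.

Call:
send_rows(moves=[[0,-0.002,0,0],[0,-0.003,0,0],[0,-0.004,0,0],[0,-0.004,0,0],[0,-0.004,0,0],[0,-0.004,0,0],[0,-0.004,0,0],[0,0,0,0]])

```text
clock: 25.35
eef_pos: [0.4345, 0.3072, 0.023]
tool_rot: [0.5, 0.866, 0.008, -0.012]
ft_force: [-0.3, -0.6, 4.1]
grip_width: 0.0082
```

```bash
python3 -c "
from h import *;st()"
```

```text
t 25.35 p [0.4345 0.3072 0.023 ] head 120.0 tilt [-0.013  0.026 -1.   ] rel strip mm: x -113.5 y 2.1 F [-0.3  -0.59  4.12] grip 0.0082 j [ 0.6   0.48 -0.23  0.85  0.03  1.65]
```

Call:
send_rows(moves=[[0,-0.004,0,0],[0,-0.004,0,0],[0,-0.004,0,0],[0,-0.004,0,0],[0,-0.004,0,0],[0,-0.004,0,0],[0,-0.002,0,0],[0,-0.002,0,0],[0,0,0,0],[0,0,0,0]])

```text
clock: 26.35
eef_pos: [0.4105, 0.2934, 0.023]
tool_rot: [0.5, 0.866, 0.008, -0.012]
ft_force: [1.3, -0.7, 6.5]
grip_width: 0.0079
```

```bash
python3 -c "
from h import *;st()"
```

```text
t 26.35 p [0.4105 0.2934 0.023 ] head 120.0 tilt [-0.012  0.026 -1.   ] rel strip mm: x -141.1 y 2.1 F [ 1.29 -0.67  6.51] grip 0.0079 j [ 0.6   0.44 -0.31  0.82  0.03  1.65]
```

Call:
send_rows(moves=[[0,-0.002,0,0],[0,0,0,0]])

```text
clock: 26.55
eef_pos: [0.4089, 0.2924, 0.023]
tool_rot: [0.5, 0.866, 0.008, -0.012]
ft_force: [0.8, -0.8, 6.2]
grip_width: 0.0083
```

Call:
send_rows(moves=[[0,-0.002,0,0],[0,0,0,0],[0,0,0,0]])

```text
clock: 26.85
eef_pos: [0.4074, 0.2916, 0.023]
tool_rot: [0.5, 0.866, 0.008, -0.012]
ft_force: [0.8, -0.2, 6.2]
grip_width: 0.0079
```

```bash
python3 -c "
from h import *;st()
p,d=cams.camera('side');cv2.imwrite('pics/s7.png',cv2.resize(p[170:330,160:350],None,fx=3.6,fy=3.6,interpolation=2))"
```

```text
t 26.85 p [0.4074 0.2916 0.023 ] head 119.99 tilt [-0.012  0.026 -1.   ] rel strip mm: x -144.7 y 2.1 F [ 0.84 -0.22  6.23] grip 0.0079 j [ 0.6   0.43 -0.32  0.82  0.03  1.65]
```

View pics/s7.png

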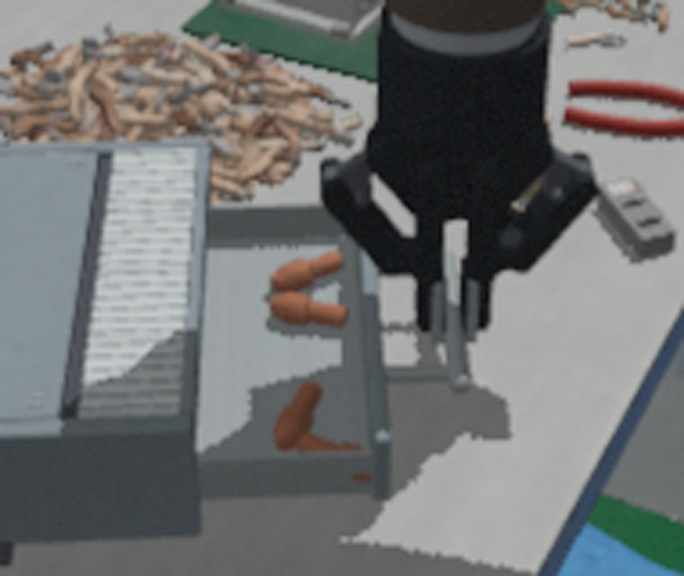

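The drawer is well out (about 74 mm) with its contents visible. I release to 23 mm and lift straight up.

Call:
send_rows(moves=[[0,0,0,0],[0,0,0,0],[0,0,0,0],[0,0,0,0]], claw=-0.45)

```text
clock: 27.3
eef_pos: [0.4069, 0.2913, 0.0222]
tool_rot: [0.5, 0.866, 0.008, -0.012]
ft_force: [0.0, -0.2, 0.5]
grip_width: 0.0236
```

Call:
send_rows(moves=[[0,0,-0.01,0],[0,0,-0.02,0],[0,0,-0.03,0],[0,0,-0.03,0],[0,0,-0.03,0],[0,0,-0.03,0],[0,-0.04,-0.03,0],[0,-0.04,0,0],[0,0,0,0],[0,0,0,0],[0,0,0,0],[0,0,0,0]])

```text
clock: 28.5
eef_pos: [0.3413, 0.2476, 0.2025]
tool_rot: [0.5, 0.866, 0.009, -0.012]
ft_force: [0.0, 0.7, 0.1]
grip_width: 0.0238
```

```bash
python3 -c "
from h import *;st()
p,d=cams.camera('side');cv2.imwrite('pics/s8.png',cv2.resize(p[130:330,110:390],None,fx=2.8,fy=2.8,interpolation=2))
p,d=cams.camera('top');cv2.imwrite('pics/t8.png',p)"
```

```text
t 28.5 p [0.3413 0.2476 0.2025] head 119.99 tilt [-0.012  0.026 -1.   ] rel strip mm: x -224.0 y -2.9 F [0.04 0.74 0.14] grip 0.0238 j [ 0.61  0.1  -0.25  1.22  0.03  1.65]
```

View pics/s8.png

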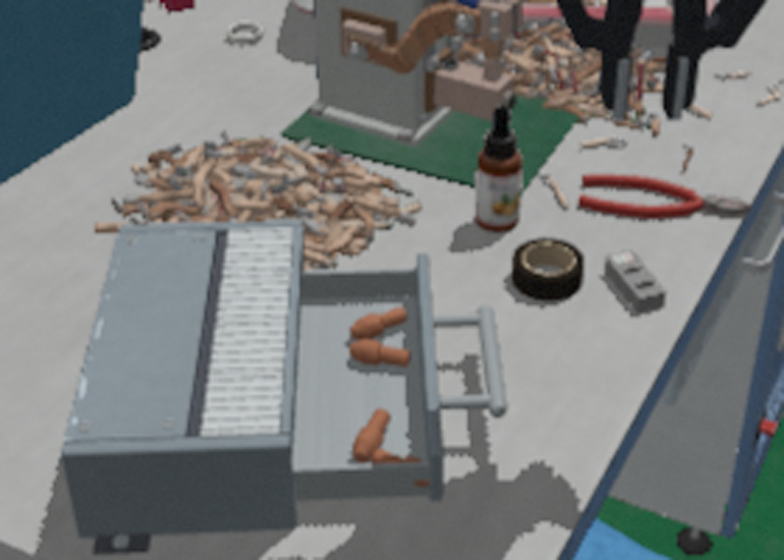

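View pics/t8.png

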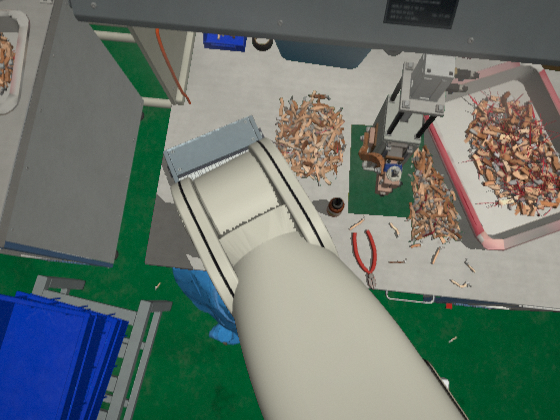

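The drawer stands open, the slat is level, the catch groove is straight, and the bystanders are where they were in the first side view. A last check of the handle position, ends at (488,312) and (500,408), before I hand in.

```bash
python3 -c "
from h import *
P=plane('side',[(110+488/2.8,130+312/2.8),(110+500/2.8,130+408/2.8)],.032)
d=P.mean(0)[:2]-[.5338,.3621];o=-(d@[.866,.5])-.070;print('out',o)
from workcell import order
if o>.066: print(order.job_done())"
```

```text
out 0.07650421911616997
the job is handed in; nothing more can be done
None
```

The drawer is unlocked and pulled out to its stop, as far as I can measure, and I've handed the job in. No verdict was reported.

- **Finding the recess:** I felt along the strip with shut fingers. The slats at y = -72 and -24 mm were rigid, and the tips sank at y = +24 mm with about 1 N. I did not probe the fourth slat.
- **Pressing the catch:** The first press failed. The fingers stopped partway, probably because their sloping backs met the cover edge. I backed off at about 19 N total, turned the gripper 90° and pressed again. The catch then gave at about 9 N and the drawer sprang out about 17 mm.
- **Opening the drawer:** I pinched the handle, pulled slowly, released and lifted clear.

Last checks:
- **Drawer travel:** The side camera put it at 76.5 mm, slightly over the 75 mm stop and so within camera error. The tool position gave about 74 mm.
- **Slat and catch:** Both look back at rest in the side view, though I did not measure them.
- **Bystanders:** All four look unmoved in the side view, judged by eye. In the last top view the arm hid the tape roll and gauge block.
- **Contact and time:** Wrist force was near zero with the gripper clear, at about 28.5 s of the 66 s allowed.

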